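Bolt down the sample tin and draw off its deep lid

TASK

Open the lock-sample tin that stands on the slide-latch test panel. Its deep lid is tight and would pull the base up with it, so first slide the latch's bolt fully home through the staple under the tin; then draw the lid straight up until it is clear off, and set it down gently, open end down, in the middle of the rubber mat. Leave the base sitting flat on the panel with the bolt still home.

Things in the scene. Friction and masses are not known exactly. Their poses are not given: they have to be found in the camera images.
- lid_mid (a point): Centre (half-way up) of the lid of the tin on the test panel: steel, square, 56 x 56 mm, 54 mm tall, open below, 0.12 kg, axes as the base's, z up. It rests on the base's foot; spring pads drag on it with about 5 to 12 N and it must rise 48 mm to come clear. Grip it across its +y and -y faces, nearer its top. Loose low, tall and round tins nearby are not meant.
- tin_base: That tin's base, 0.32 kg, loose between 9 mm guides on a fixed 12 mm plywood panel; origin at its underside, 51 mm below the lid's centre, z up, latch at +x. Foot 60 mm square, 24 mm tall; 47 mm square neck up to z = 71 mm. Below its middle is a staple (loop) into which the bolt slides. Unbolted, the base rises with the lid; bolted, 2 mm at most.
- bolt_paddle (a point): Middle of the slide bolt's upright paddle: 18 mm in the base's x, 14 in y, 42 tall (21 above and below this point). Under it a 10 mm square bar points at the tin through a strap 17 mm lower than this point. It slides 48 mm along the base's -x, with 1.5 N friction, and stays. In the base's frame the paddle is at x = 128 to 133 mm at the start, 85 (+-2) home.
- mat: Black rubber mat fixed to the shelf, 140 x 140 x 4 mm, empty; origin at the centre of its underside, x and y along its edges, z up. It lies on the other side of the shelf (left or right) from the test panel.

How it is judged:
On the way, in this order (a step that is already met when the one before it is completed fails the run):
1. the bolt is home through the staple while the lid is still fully on (x of bolt_paddle in the frame of tin_base below 0.097 m and z of lid_mid in the frame of tin_base below 0.058 m), for 0.2 s.
2. the lid has been drawn straight up clear of the neck, the bolt still home (x of bolt_paddle in the frame of tin_base below 0.097 m and z of lid_mid in the frame of tin_base above 0.099 m and horizontal distance between lid_mid and tin_base below 0.025 m), for 0.05 s.
At the end, for the whole second after the job is handed in: The lid stands at rest, open end down and upright (within 8 degrees) on the mat, its centre within 45 mm of the mat's centre along each edge; the bolt is home through the staple (within about 12 mm of its full travel); the base sits flat on the panel (within 12 mm and 5 degrees of its start) (x of lid_mid in the frame of mat between -0.045 and 0.045 m and y of lid_mid in the frame of mat between -0.045 and 0.045 m and z of lid_mid in the frame of mat between 0.025 and 0.037 m and angle between lid_mid's own z axis and vertical below 0.15 rad and linear speed of lid below 0.02 m/s and x of bolt_paddle in the frame of tin_base below 0.097 m and distance of tin_base from where it was at the start of the episode below 0.012 m and angle between tin_base's own z axis and vertical below 0.1 rad); the robot touches nothing.
It fails at once if the base is pulled up, tipped more than 8 degrees or shifted by more than 15 mm (distance of tin_base from where it was at the start of the episode above 0.015 m or angle between tin_base's own z axis and vertical above 0.14 rad).
It fails at once if the lid is dropped (moves faster than 0.7 m/s without the fingers touching it) (linear speed of lid above 0.7 m/s and contact force between the fingers and lid below 0.05 N).
It also fails if it takes over 48 s, if anything falls off the work surface, if the arm or the gripper's body presses on something with over 40 N, if the wrist force passes 120 N, or if a joint passes its speed limit or range.

ROBOT

A 6-joint arm with a two-finger parallel gripper is mounted at the origin on the work surface. World frame = base frame: x ahead of the robot, y to its left, z up, the work surface at z = 0. Lengths are in m, angles in rad, forces in N, time in s.
With the tool pointing down it reaches from about 0.325 to 0.925 m from the base axis. Payload 3.1 kg.
Tool frame: the origin (TCP) lies on the mounting face of the last link; the fingertips stand 173 mm ahead of it and the grasp point (between the pads) lies 155 mm ahead of it; x points along the fingers, y is the direction in which the jaws open and shut, and the axes are right-handed (so a half turn about x gives the same grasp; the last joint's range is limited). The gripper opens to 85 mm and grips with 20 to 120 N. Pads are 22 mm wide; open, the fingers measure 114 mm over their backs; the gripper's body (76 mm by 85 mm) begins 54 mm behind the grasp point. The pads swing forward as they close: fully open they stand 13 mm farther back than shut.
Start: joints at [1.022, 0.217, 1.613, -0, 1.311, -0.112], TCP at [0.264, 0.566, 0.405] pointing down, gripper open.
Joint ranges: [-2.75, 2.75], [-0.78, 2.1], [0.31, 2.55], [-1.13, 4.27], [0.13, 2.63], [-2.58, 2.58]. Speed limits (rad/s): [2.79, 2.79, 3.14, 3.14, 3.14, 3.14].

INTERFACE

Orientations are given as a unit quaternion [x, y, z, w].
In Python, from station import arm gives the robot as it stands. The module is installed in compiled form; this text tells all that it offers.
- The arm moves only by the shell command python3 -m creep 'ROWS' [OPENING] [FORCE]. ROWS is JSON, a list that holds one entry, the list of rows, each a list of 6 numbers: the shift along the tool's x, y, z in mm, then the turn, a rotation vector about the tool's x, y, z in rad. In form: [[[tx, ty, tz, rx, ry, rz], ...]]. A call has 1 to 5 rows; each row is the pose to reach, as a shift and turn from the pose commanded when the call began, along the tool's axes at that moment; what a row does not reach only later rows make up. A row lasts 1/8 s, in which the tool goes at most 62.5 mm and 10.7 degrees, less where a joint would pass 70% of its speed; a pose out of reach is approached as far as the arm can. A call with a gripper value outside its range is refused whole. OPENING is the closure, from 0 (fully open) to 1 (shut), set as the call begins (- or left out, the last holds). The fingers move at their own pace and stop on an object; FORCE is the grip in N (left out, the last holds). Time passes only in rows, so rows that repeat a pose let the fingers close. It gives the time, the measured TCP pose, the force and the opening at its end, in the units of the state.
- arm.get_obs(): the state, without advancing time (a new reading comes with each control period).
- arm.grab_frame(name): name is "side" or "top" or "wrist"; returns the picture (400x640x3 uint8, red, green, blue); there is no depth.
- arm.calibration(name): a dict with "intrinsics" (3x3 intrinsics, pixels), "cam_to_world" (4x4, takes a point from camera to world coordinates). Camera axes: x right, y down, z forward; pixel columns grow to the right and rows downward; lengths in m; the calibration is good to about 2 mm. The wrist camera is an equidistant fisheye: a pixel r from the principal point sees the ray r / f radians off the axis. A picture is of the moment at which its call begins: read the wrist's pose just before it. calibration takes no time and is no camera call; for the wrist camera it gives the pose at the moment of the call.
- arm.hand_in(): hands the job in, once; it reports no verdict.
The state is a dict: "time": time; "joint_pos": joint angles; "dq": joint speeds; "joint_torque": joint torques, N m; "eef_pos": TCP position; "orientation": TCP orientation; "wrist_force": force on the tool from outside, world axes, zero at the start; "torque": the same for the moment, N m; "gripper_width": finger opening in m.
Only numpy, scipy, OpenCV 4.12 (cv2) and the standard library are available. Lean on these libraries where they do the work, as an engineer would, in place of code of your own. Each camera call takes 0.05 s, during which the arm holds its last target.

## Working session

There is one attempt and no reset: what is moved stays moved. The work goes in short steps, Python scripts to look and compute and a shell command to move; the robot and the scene stay as the last step left them, time stands still between calls to the robot, and variables do not carry over. Pictures are saved under pics/ and viewed, and the job is handed in when it is done.

```bash
mkdir -p pics; ls; python3 - <<'E'
from station import arm
import cv2,numpy as np
o=arm.get_obs(); print({k:np.round(v,3).tolist() for k,v in o.items()})
for n in ["side","top","wrist"]:
    c=arm.calibration(n); print(n,np.round(c["intrinsics"],1).tolist(),np.round(c["cam_to_world"],3).tolist())
    cv2.imwrite(f"pics/{n}0.png",arm.grab_frame(n)[:,:,::-1])
E
```

```text
pics
{'time': 0.0, 'joint_pos': [1.022, 0.218, 1.615, -0.0, 1.311, -0.112], 'dq': [-0.001, 0.0, 0.001, 0.001, 0.001, 0.0], 'joint_torque': [-0.0, -39.684, -30.385, -0.0, 0.01, 0.0], 'eef_pos': [0.264, 0.566, 0.403], 'orientation': [0.152, 0.691, -0.154, 0.69], 'wrist_force': [0.093, -0.267, 0.624], 'torque': [-0.033, 0.004, 0.014], 'gripper_width': 0.085}
side [[373.7, 0.0, 316.0], [0.0, 373.7, 197.9], [0.0, 0.0, 1.0]] [[0.801, -0.43, 0.417, 0.28], [-0.598, -0.555, 0.578, -0.397], [-0.017, -0.712, -0.702, 0.585], [0.0, 0.0, 0.0, 1.0]]
top [[448.7, 0.0, 315.9], [0.0, 448.7, 208.7], [0.0, 0.0, 1.0]] [[-0.026, -0.996, 0.088, 0.485], [-1.0, 0.027, 0.016, -0.018], [-0.018, -0.088, -0.996, 0.931], [0.0, 0.0, 0.0, 1.0]]
wrist [[309.7, 0.0, 318.4], [0.0, 309.7, 200.2], [0.0, 0.0, 1.0]] [[0.423, 0.859, 0.288, 0.189], [0.906, -0.4, -0.137, 0.601], [-0.003, 0.319, -0.948, 0.373], [0.0, 0.0, 0.0, 1.0]]
```

View pics/side0.png

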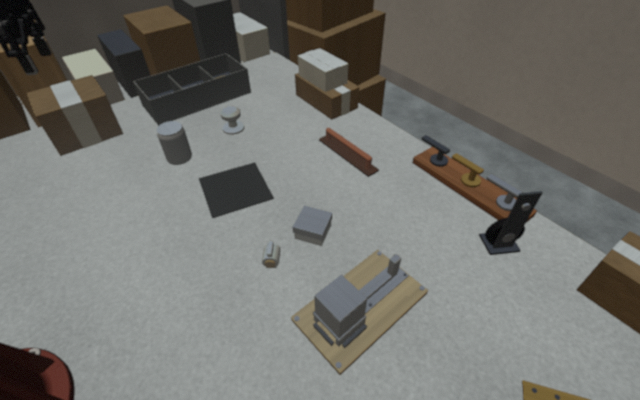

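View pics/top0.png

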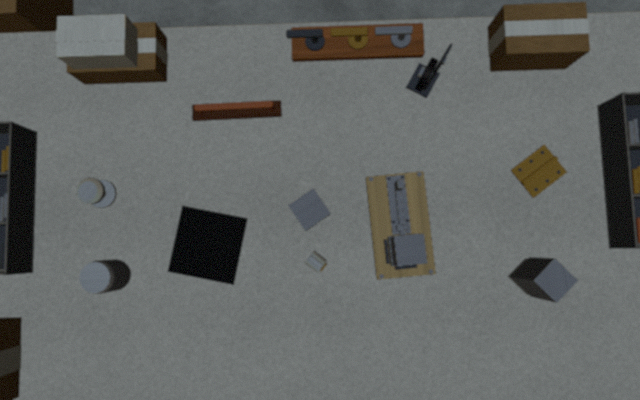

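View pics/wrist0.png

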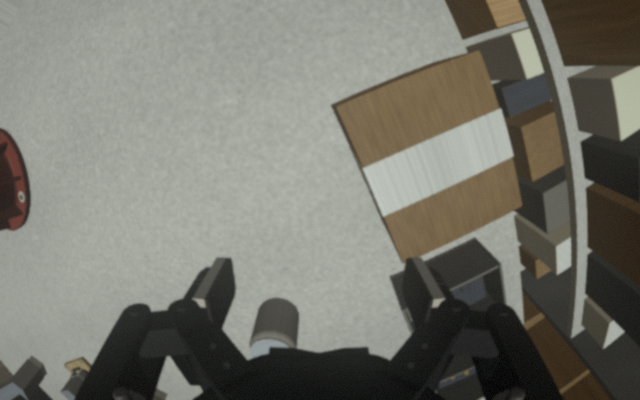

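The top view shows the panel at about (400,225), with the tin at (405,250), the paddle near (398,182) and the mat at (208,245). I'll zoom in on both fixed views next.

```bash
python3 - <<'E'
import cv2,numpy as np
t=cv2.imread("pics/top0.png"); s=cv2.imread("pics/side0.png")
def up(im,x0,x1,y0,y1,k,n):
    c=cv2.resize(im[y0:y1,x0:x1],None,fx=k,fy=k,interpolation=cv2.INTER_CUBIC)
    c=cv2.convertScaleAbs(c,alpha=1.6,beta=0)
    for x in range(x0,x1,10): cv2.putText(c,str(x),((x-x0)*k,8),0,.3,(0,0,255)); cv2.line(c,((x-x0)*k,10),((x-x0)*k,14),(0,0,255))
    for y in range(y0,y1,10): cv2.putText(c,str(y),(0,(y-y0)*k+3),0,.3,(0,0,255)); cv2.line(c,(22,(y-y0)*k),(26,(y-y0)*k),(0,0,255))
    cv2.imwrite(n,c)
up(t,355,445,165,285,5,"pics/topz.png"); up(s,285,435,245,375,5,"pics/sidez.png")
E
```

```text
(no output)
```

View pics/topz.png

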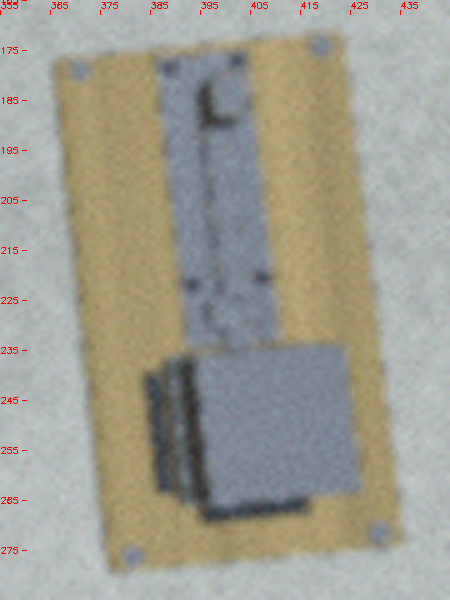

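View pics/sidez.png

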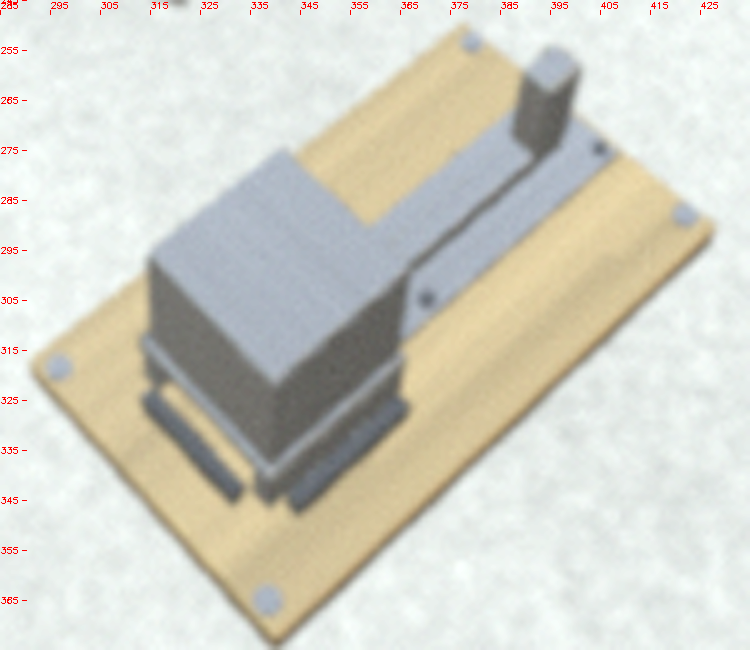

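The lid's top is at top-view corners (393,236), (424,234), (427,263) and (396,266), and the paddle's top is at side view (395.6,258.8). The bolt runs from the paddle toward the tin. Next I'll turn these into world positions.

```bash
cat > h.py <<'E'
import numpy as np, cv2
from station import arm
def ray(n,uv):
    c=arm.calibration(n);K=np.array(c["intrinsics"]);T=np.array(c["cam_to_world"])
    d=T[:3,:3]@np.linalg.solve(K,[uv[0],uv[1],1]);return T[:3,3],d/np.linalg.norm(d)
def plane(n,uv,z):
    o,d=ray(n,uv);return o+d*(z-o[2])/d[2]
def tri(a,b):
    A=np.zeros((3,3));B=np.zeros(3);L=[ray("top",a),ray("side",b)]
    for o,d in L:
        P=np.eye(3)-np.outer(d,d);A+=P;B+=P@o
    x=np.linalg.solve(A,B);return x,[np.linalg.norm((np.eye(3)-np.outer(d,d))@(x-o)) for o,d in L]
E
python3 - <<'E'
from h import *
np.set_printoptions(precision=4,suppress=True)
top=[(393,235.6),(424,233.6),(427,262.6),(396,265.6)]
side=[(341.8,275),(366.6,299),(339.6,321.4),(315,296.4)]
for z in (0.09,):
  for n,c in(("top",top),("side",side)):
    p=np.array([plane(n,u,z) for u in c]);print(n,p[:,:2].tolist(),"c",p.mean(0),"len",[np.linalg.norm(p[i]-p[i-1]) for i in range(4)],
     "yawx",np.degrees(np.arctan2(*(p[0]+p[1]-p[2]-p[3])[[1,0]])))
for a,b in zip(top,side): print(tri(a,b))
# panel edges corners at z .012
ct=[(365.6,177),(423.4,171.6),(436,274),(377,279.6)]
p=np.array([plane("top",u,.012) for u in ct]);print("panel",p.tolist(),p.mean(0)); d=p[0]+p[1]-p[2]-p[3];print(np.degrees(np.arctan2(d[1],d[0])))
cs=[(378,250),(428,290.5),(340,373.5),(292,318)]
p=np.array([plane("side",u,.012) for u in cs]);print("panel s",p.tolist(),p.mean(0)); d=p[0]+p[1]-p[2]-p[3];print(np.degrees(np.arctan2(d[1],d[0])))
print("paddle",tri((400,184.5),(395.6,258.8)))
for z in (.05,.055,.06,.065): print(z,plane("side",(395.6,258.8),z))
# mat
for n in("top","side"):
  im=cv2.imread(f"pics/{n}0.png");m=(im.max(2)<60).astype(np.uint8)
  x0,x1,y0,y1=(150,260,190,300) if n=="top" else (190,285,155,222)
  mm=np.zeros_like(m);mm[y0:y1,x0:x1]=m[y0:y1,x0:x1]
  c=max(cv2.findContours(mm,0,1)[0],key=cv2.contourArea);r=cv2.approxPolyDP(c,6,True)[:,0].astype(float)
  p=np.array([plane(n,u,.004) for u in r]);print("mat",n,r.tolist(),p[:,:2].tolist(),p.mean(0))
E
```

```text
top [[0.5052578738983753, -0.1478254081233866], [0.5074639814250475, -0.20560435132177596], [0.4536447757544692, -0.20862385757730015], [0.44956499669428607, -0.1511030684346338]] c [ 0.479  -0.1783  0.09  ] len [np.float64(0.05578924294508472), np.float64(0.0578210445040726), np.float64(0.05390384324924477), np.float64(0.057665290953701)] yawx 3.2909993482705904
side [[0.503259267887127, -0.15147533698183036], [0.5057003228801642, -0.20588996414431238], [0.45164121328909257, -0.2090901285812759], [0.4477018066766786, -0.15621476412404775]] c [ 0.4771 -0.1807  0.09  ] len [np.float64(0.055759247356710916), np.float64(0.05446935283910538), np.float64(0.05415374762842456), np.float64(0.05302191142294511)] yawx 4.142732015209599
(array([ 0.5055, -0.1487,  0.0847]), [np.float64(0.00016377166257842453), np.float64(0.00016377166257835622)])
(array([ 0.507 , -0.2056,  0.0884]), [np.float64(0.0006319203253099383), np.float64(0.0006319203253099581)])
(array([ 0.453 , -0.2087,  0.088 ]), [np.float64(0.0007192362097114738), np.float64(0.0007192362097114284)])
(array([ 0.4497, -0.1525,  0.0828])
[... 778 characters left out ...]
, np.float64(0.0011472370150170782)])
0.05 [ 0.6168 -0.1628  0.05  ]
0.055 [ 0.6137 -0.165   0.055 ]
0.06 [ 0.6105 -0.1672  0.06  ]
0.065 [ 0.6074 -0.1694  0.065 ]
mat top [[183.0, 206.0], [169.0, 270.0], [233.0, 283.0], [246.0, 219.0]] [[0.5804748785814138, 0.27325881401823415], [0.4486703746248212, 0.30222259450263067], [0.4189119807416251, 0.17009087596484462], [0.5497376656314746, 0.14176659570821626]] [0.4994 0.2218 0.004 ]
mat side [[254.0, 164.0], [200.0, 179.0], [213.0, 216.0], [271.0, 198.0]] [[0.5755659307623919, 0.2689776242998757], [0.44692492907687287, 0.29909449007509736], [0.4190625202716177, 0.1712341682494588], [0.5456818195690021, 0.1420511047567048]] [0.4968 0.2203 0.004 ]
```

```bash
cat >> h.py <<'E'
from scipy.spatial.transform import Rotation as Ro
YAW=np.radians(4.25); TIN=np.array([.478,-.1795]); MAT=np.array([.498,.221]); MATYAW=np.radians(-12.6)
def go(p,yaw,flip=False):
    "row from the measured pose to TCP p, tool x down, tool y along +-(y at yaw)"
    o=arm.get_obs();R=Ro.from_quat(o["orientation"]);s=-1 if flip else 1
    y=s*np.array([-np.sin(yaw),np.cos(yaw),0]);x=np.array([0,0,-1.]);z=np.cross(x,y)
    T=Ro.from_matrix(np.c_[x,y,z]);d=R.inv().apply(np.array(p)-o["eef_pos"])*1000
    rv=(R.inv()*T).as_rotvec()
    print("flip" if flip else "std",np.round(d,1).tolist(),np.round(rv,3).tolist())
def st():
    o=arm.get_obs();R=Ro.from_quat(o["orientation"]).as_matrix()
    print("t",round(o["time"],2),"p",np.round(o["eef_pos"],4),"f",np.round(o["wrist_force"],1),"w",round(o["gripper_width"],4),"q",np.round(o["joint_pos"],2));print(np.round(R,3).tolist())
def inbase(p): 
    c,s=np.cos(YAW),np.sin(YAW);return np.array([[c,s],[-s,c]])@(np.array(p)[:2]-TIN)
def frombase(x,y): 
    c,s=np.cos(YAW),np.sin(YAW);return TIN+np.array([[c,-s],[s,c]])@[x,y]
E
python3 - <<'E'
from h import *
st(); p=frombase(.158,0);print(p)
for f in(0,1): go([*p,.38],YAW,f)
E
```

```text
t 0.15 p [0.2642 0.5661 0.4036] f [ 0.1  0.7 -0.3] w 0.0852 q [ 1.02  0.22  1.61  0.    1.31 -0.11]
[[-0.001, 0.423, 0.906], [-0.002, 0.906, -0.423], [-1.0, -0.002, -0.0]]
[ 0.63556553 -0.16779086]
std [24.4, -507.8, 646.9] [-0.511, -0.001, 0.002]
flip [24.4, -507.8, 646.9] [2.631, 0.002, 0.001]
```

```bash
python3 -m creep '[[[9,-183,231,-0.511,0,0],[9,-183,231,-0.511,0,0],[9,-183,231,-0.511,0,0],[9,-183,231,-0.511,0,0],[9,-183,231,-0.511,0,0]]]' 1 40
python3 - <<'E'
from h import *
st(); p=frombase(.158,0)
go([*p,.38],YAW)
E
```

```text
time: 0.78
eef_pos: [0.3967, 0.3006, 0.3953]
orientation: [-0.026, 0.707, 0.026, 0.707]
wrist_force: [0.9, 0.1, 0.4]
gripper_width: 0.0002
t 0.78 p [0.3967 0.3006 0.3953] f [0.9 0.1 0.4] w 0.0002 q [ 0.51 -0.05  1.92 -0.    1.27 -1.14]
[[-0.0, -0.073, 0.997], [-0.0, 0.997, 0.073], [-1.0, -0.0, -0.0]]
std [15.5, -484.6, 203.9] [-0.001, -0.0, 0.0]
```

```bash
python3 -m creep '[[[8,-242,102,0,0,0],[8,-242,102,0,0,0],[8,-242,102,0,0,0],[8,-242,102,0,0,0],[8,-242,102,0,0,0]]]'
python3 -m creep '[[[7,-243,102,0,0,0],[7,-243,102,0,0,0],[7,-243,102,0,0,0],[7,-243,102,0,0,0],[7,-243,102,0,0,0]]]'
python3 - <<'E'
from h import *
st(); p=frombase(.160,0)
go([*p,.38],YAW); go([*p,.23],YAW)
cv2.imwrite("pics/w1.png",arm.grab_frame("wrist")[:,:,::-1])
E
```

```text
time: 1.4
eef_pos: [0.517, 0.0659, 0.3874]
orientation: [-0.025, 0.707, 0.024, 0.707]
wrist_force: [-1.4, 0.6, 0.6]
gripper_width: 0.0003
time: 2.02
eef_pos: [0.6366, -0.1681, 0.3799]
orientation: [-0.025, 0.707, 0.025, 0.706]
wrist_force: [1.3, 1.2, 0.2]
gripper_width: 0.0002
t 2.02 p [ 0.6366 -0.1681  0.3799] f [1.3 1.2 0.2] w 0.0002 q [-0.36  0.31  1.55 -0.    1.28 -2.01]
[[-0.0, -0.071, 0.997], [0.0, 0.997, 0.071], [-1.0, 0.0, -0.0]]
std [-0.1, 0.4, 1.0] [-0.003, -0.0, -0.0]
std [149.9, 0.4, 1.1] [-0.003, -0.0, -0.0]
```

View pics/w1.png

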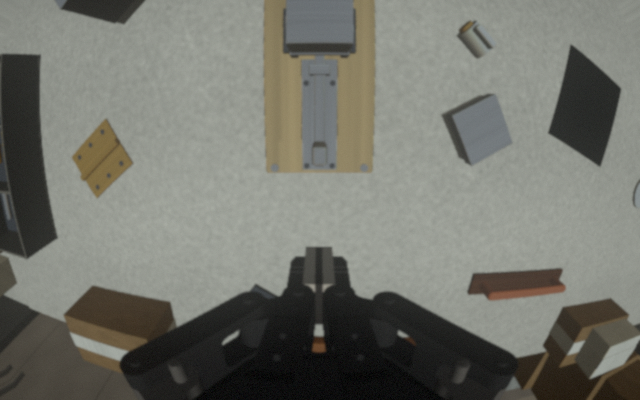

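The wrist picture shows the closed fingers at column 319 in line with the paddle at (320,152), and the tin beyond it at (320,25). I'll descend behind the paddle.

```bash
python3 -m creep '[[[60,0,8,0,0,0],[110,0,8,0,0,0],[150,0,8,0,0,0],[165,0,8,0,0,0],[165,0,8,0,0,0]]]'
python3 - <<'E'
from h import *
st(); o=arm.get_obs(); print(inbase(o["eef_pos"]))
cv2.imwrite("pics/w2.png",arm.grab_frame("wrist")[:,:,::-1]); cv2.imwrite("pics/s2.png",cv2.resize(arm.grab_frame("side")[220:380,280:460,::-1],None,fx=4,fy=3.7))
E
```

```text
time: 2.7
eef_pos: [0.6432, -0.1637, 0.215]
orientation: [-0.026, 0.707, 0.027, 0.706]
wrist_force: [1.0, 0.3, 0.3]
gripper_width: -0.0
t 2.7 p [ 0.6432 -0.1637  0.215 ] f [1.  0.3 0.3] w -0.0 q [-0.35  0.5   1.62  0.    1.02 -2.  ]
[[-0.002, -0.075, 0.997], [0.001, 0.997, 0.075], [-1.0, 0.001, -0.002]]
[0.1659112  0.00353832]
```

View pics/s2.png

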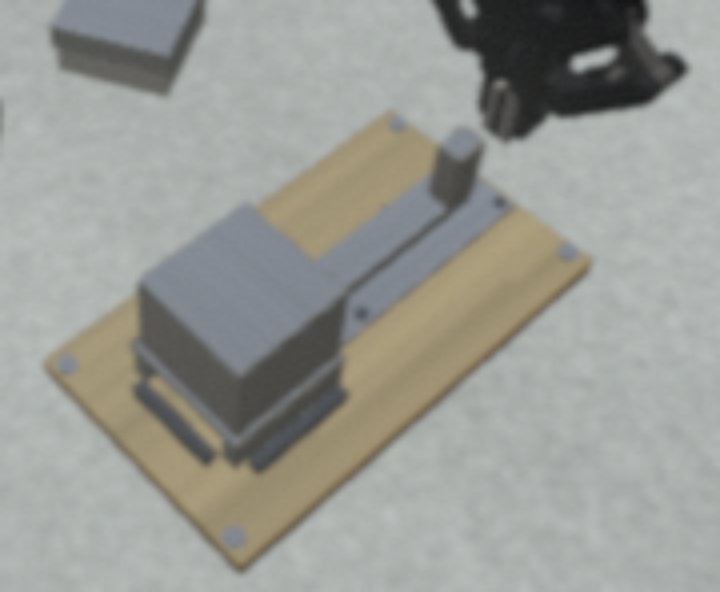

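View pics/w2.png

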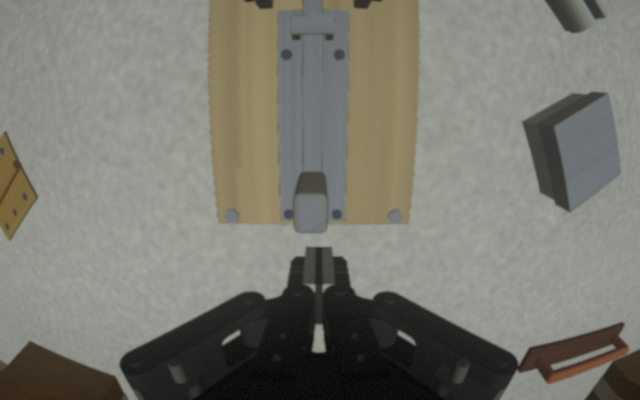

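The paddle is at column 311 and the fingers at 319, so they sit about 4 mm too far left. I'll correct for that and push.

```bash
python3 -m creep '[[[4,-4,-5,0,0,0],[4,-4,-15,0,0,0],[4,-4,-25,0,0,0],[4,-4,-35,0,0,0],[4,-4,-45,0,0,0]]]'
python3 -m creep '[[[0,0,-5,0,0,0],[0,0,-9,0,0,0],[0,0,-12,0,0,0],[0,0,-15,0,0,0],[0,0,-15,0,0,0]]]'
python3 - <<'E'
from h import *
st(); o=arm.get_obs(); print(inbase(o["eef_pos"]))
cv2.imwrite("pics/w3.png",arm.grab_frame("wrist")[:,:,::-1]); cv2.imwrite("pics/s3.png",cv2.resize(arm.grab_frame("side")[220:380,280:460,::-1],None,fx=4,fy=3.7))
E
```

```text
time: 3.42
eef_pos: [0.5987, -0.1728, 0.2124]
orientation: [-0.026, 0.706, 0.026, 0.707]
wrist_force: [2.6, -0.3, 1.9]
gripper_width: -0.0002
time: 4.05
eef_pos: [0.5838, -0.1735, 0.2114]
orientation: [-0.026, 0.707, 0.026, 0.706]
wrist_force: [1.0, 0.5, -0.8]
gripper_width: 0.0001
t 4.05 p [ 0.5838 -0.1735  0.2114] f [ 1.   0.5 -0.8] w 0.0001 q [-0.4   0.41  1.77 -0.    0.97 -2.05]
[[-0.001, -0.074, 0.997], [0.0, 0.997, 0.074], [-1.0, 0.0, -0.001]]
[ 0.10594005 -0.00186243]
```

View pics/s3.png

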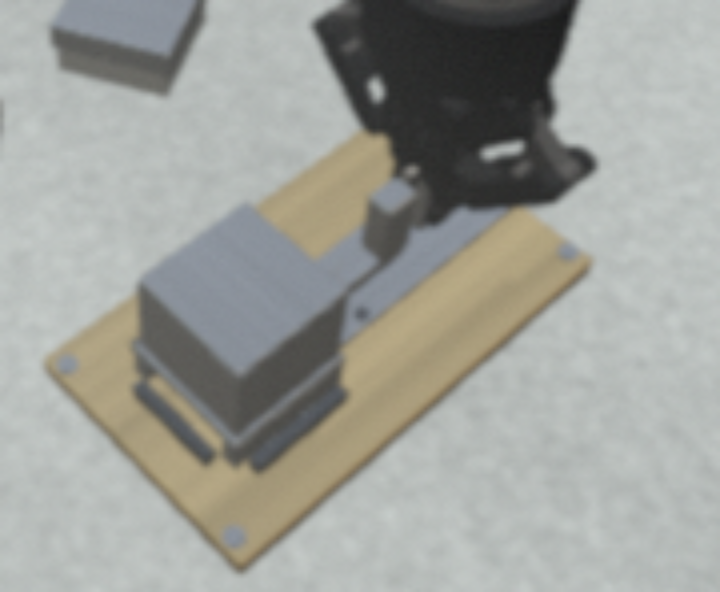

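View pics/w3.png

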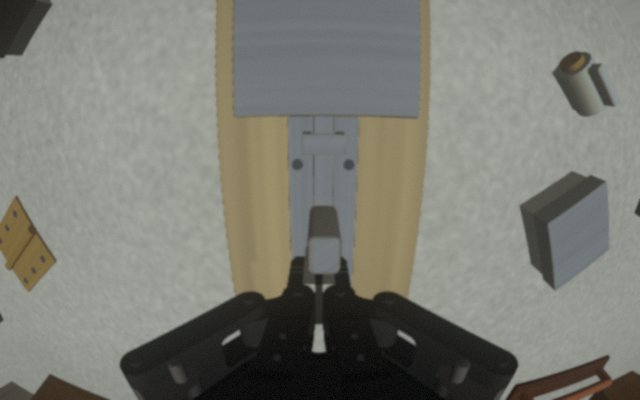

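The bolt has moved with the fingers: the paddle is at side (378,272) and wrist (323,253). I'll keep nudging until the stop shows in the force.

```bash
python3 - <<'E'
from h import *
for z in(.063,.065,.067): print(inbase(plane("side",(378,272.2),z)), inbase(plane("side",(395.6,258.8),z)))
E
python3 -m creep '[[[0,0,-1,0,0,0],[0,0,-2,0,0,0],[0,0,-3,0,0,0],[0,0,-3,0,0,0],[0,0,-3,0,0,0]]]'
```

```text
[0.08872605 0.00282831] [0.13108179 0.00126466]
[0.08756818 0.002041  ] [0.12976154 0.00048335]
[0.08641031 0.0012537 ] [ 0.12844129 -0.00029796]
time: 4.78
eef_pos: [0.5823, -0.1735, 0.2115]
orientation: [-0.026, 0.705, 0.026, 0.708]
wrist_force: [7.2, -0.1, -5.0]
gripper_width: -0.0003
```

The force rose to 7 N against 1 N while sliding, so the bolt is home. I'll back off, rise, and go above the lid with the gripper open.

```bash
python3 -m creep '[[[0,0,15,0,0,0],[-30,0,30,0,0,0],[-90,0,30,0,0,0],[-130,0,25,0,0,0],[-130,0,0,0,0,0]]]' 0 60
python3 - <<'E'
from h import *
st(); p=frombase(0,0)
go([*p,.34],YAW)
E
```

```text
time: 5.4
eef_pos: [0.5836, -0.1745, 0.3476]
orientation: [-0.028, 0.704, 0.025, 0.71]
wrist_force: [0.2, -0.7, -0.5]
gripper_width: 0.0854
t 5.4 p [ 0.5836 -0.1745  0.3476] f [ 0.2 -0.7 -0.5] w 0.0854 q [-0.41  0.23  1.7  -0.    1.19 -2.05]
[[0.009, -0.075, 0.997], [-0.004, 0.997, 0.075], [-1.0, -0.005, 0.008]]
std [6.7, 3.0, -105.7] [0.001, 0.008, 0.005]
```

```bash
python3 -m creep '[[[7,3,-50,0,0,0],[7,3,-90,0,0,0],[7,3,-105,0,0,0],[7,3,-105,0,0,0],[7,3,-105,0,0,0]]]'
python3 - <<'E'
from h import *
st(); p=frombase(0,0)
go([*p,.34],YAW);go([*p,.226],YAW)
cv2.imwrite("pics/w4.png",arm.grab_frame("wrist")[:,:,::-1]); cv2.imwrite("pics/s4.png",cv2.resize(arm.grab_frame("side")[220:380,260:440,::-1],None,fx=4,fy=3.7))
E
```

```text
time: 6.02
eef_pos: [0.4774, -0.1789, 0.3354]
orientation: [-0.027, 0.706, 0.026, 0.707]
wrist_force: [0.0, -0.4, -0.7]
gripper_width: 0.0852
t 6.03 p [ 0.4774 -0.1789  0.3354] f [ 0.  -0.4 -0.7] w 0.0852 q [-0.5   0.04  1.94  0.    1.15 -2.14]
[[0.002, -0.074, 0.997], [-0.001, 0.997, 0.074], [-1.0, -0.001, 0.002]]
std [-4.6, -0.7, 0.6] [0.0, 0.002, 0.001]
std [109.4, -0.6, 0.4] [0.0, 0.002, 0.001]
```

View pics/s4.png

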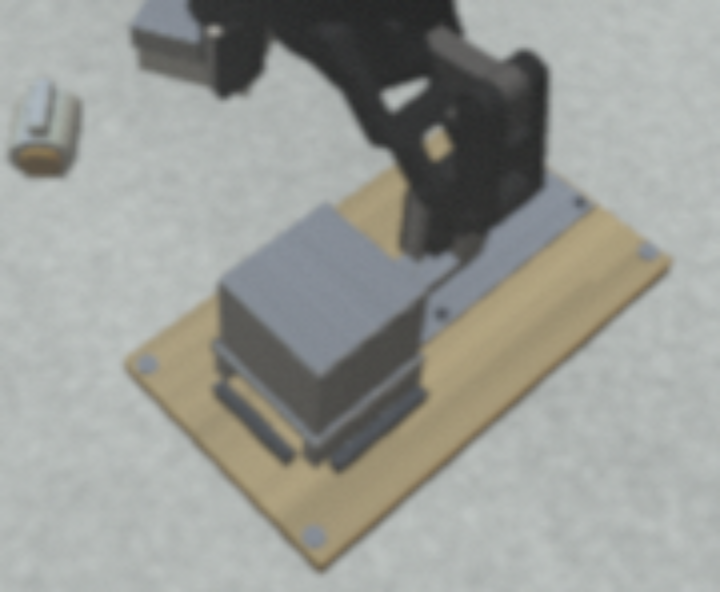

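View pics/w4.png

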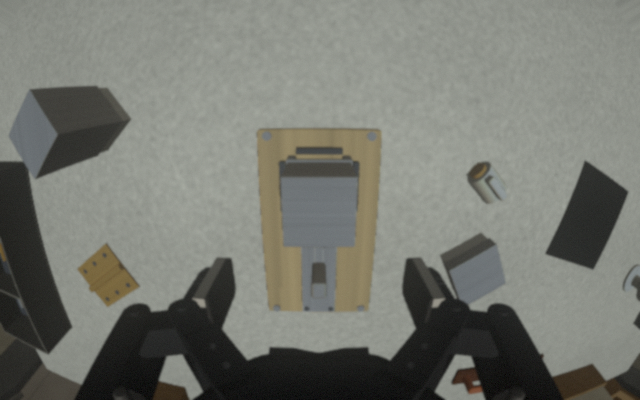

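The wrist view shows the lid at columns 280–357, centred on 318.5. The jaws at 233 and 403 have the same centre, 318. The paddle at (319,280) is in the home position, so I'll descend around the lid.

```bash
python3 -m creep '[[[40,0,0,0,0,0],[75,0,0,0,0,0],[95,-0.5,0,0,0,0],[109,-0.5,0,0,0,0],[109,-0.5,0,0,0,0]]]'
python3 - <<'E'
from h import *
st(); p=frombase(0,0)
go([*p,.226],YAW)
cv2.imwrite("pics/w5.png",arm.grab_frame("wrist")[:,:,::-1]); cv2.imwrite("pics/s5.png",cv2.resize(arm.grab_frame("side")[220:380,260:440,::-1],None,fx=4,fy=3.7))
E
```

```text
time: 6.75
eef_pos: [0.4763, -0.1789, 0.2247]
orientation: [-0.026, 0.707, 0.027, 0.706]
wrist_force: [-0.0, 0.4, 0.2]
gripper_width: 0.0852
t 6.75 p [ 0.4763 -0.1789  0.2247] f [-0.   0.4  0.2] w 0.0852 q [-0.5   0.21  2.    0.    0.93 -2.14]
[[-0.002, -0.074, 0.997], [0.001, 0.997, 0.074], [-1.0, 0.001, -0.002]]
std [-1.3, -0.8, 1.7] [0.0, -0.002, -0.001]
```

View pics/s5.png

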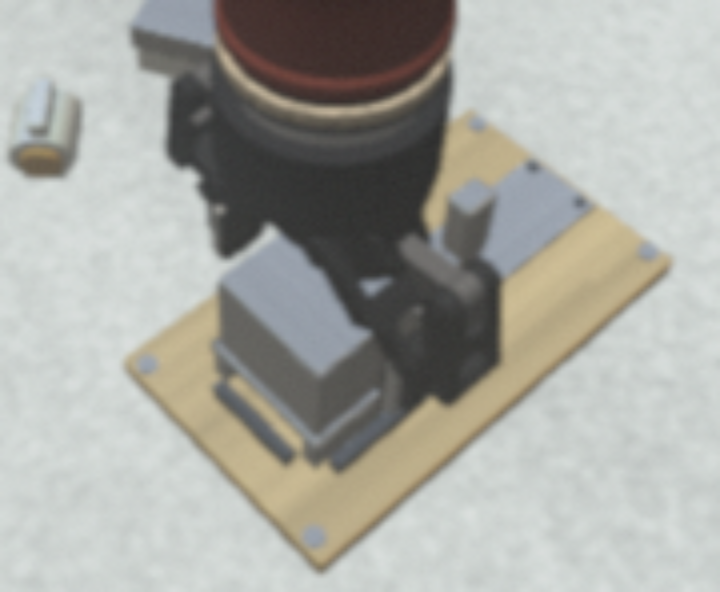

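View pics/w5.png

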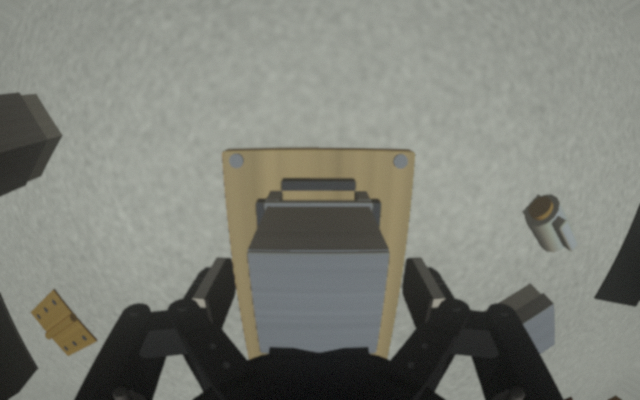

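The open jaws straddle the lid: lid columns 250–388 between pads at 232 and 404. The paddle is home at side (470,190 zoomed). I'll close now.

```bash
python3 -m creep '[[[0,-0.5,1.5,0,0,0],[0,-0.5,1.5,0,0,0],[0,-0.5,1.5,0,0,0],[0,-0.5,1.5,0,0,0],[0,-0.5,1.5,0,0,0]]]' 1 60
python3 -m creep '[[[-1,0,0,0,0,0],[-3,0,0,0,0,0],[-5,0,0,0,0,0],[-7,0,0,0,0,0],[-7,0,0,0,0,0]]]'
python3 - <<'E'
from h import *
st()
cv2.imwrite("pics/w6.png",arm.grab_frame("wrist")[:,:,::-1]); cv2.imwrite("pics/s6.png",cv2.resize(arm.grab_frame("side")[220:380,260:440,::-1],None,fx=4,fy=3.7))
E
```

```text
time: 7.48
eef_pos: [0.4786, -0.1798, 0.2271]
orientation: [-0.026, 0.706, 0.026, 0.707]
wrist_force: [0.3, 0.7, 5.6]
gripper_width: 0.0552
time: 8.1
eef_pos: [0.4763, -0.1787, 0.2305]
orientation: [-0.025, 0.708, 0.027, 0.705]
wrist_force: [0.5, -0.2, -14.7]
gripper_width: 0.0553
t 8.1 p [ 0.4763 -0.1787  0.2305] f [  0.5  -0.2 -14.7] w 0.0553 q [-0.5   0.2   2.    0.    0.95 -2.14]
[[-0.004, -0.074, 0.997], [0.002, 0.997, 0.074], [-1.0, 0.003, -0.004]]
```

View pics/s6.png

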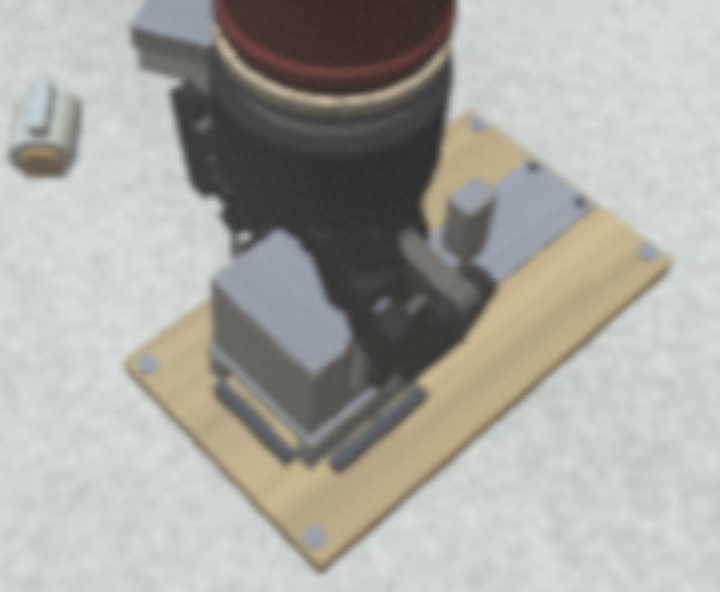

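The lid is gripped at 55 mm, and -15 N shows the springs dragging. Lid and base moved about 2 px toward the robot, within the guide play. I'll keep lifting straight up slowly.

```bash
python3 -m creep '[[[-3,0,1,0,0,0],[-6,0,2,0,0,0],[-9,0,2,0,0,0],[-12,0,2,0,0,0],[-15,0,2,0,0,0]]]'
python3 - <<'E'
from h import *
st()
cv2.imwrite("pics/w7.png",arm.grab_frame("wrist")[:,:,::-1]); cv2.imwrite("pics/s7.png",cv2.resize(arm.grab_frame("side")[220:380,260:440,::-1],None,fx=4,fy=3.7))
E
```

```text
time: 8.82
eef_pos: [0.4796, -0.1793, 0.2479]
orientation: [-0.026, 0.707, 0.026, 0.707]
wrist_force: [-1.3, 0.2, -12.5]
gripper_width: 0.0553
t 8.82 p [ 0.4796 -0.1793  0.2479] f [ -1.3   0.2 -12.5] w 0.0553 q [-0.49  0.18  1.99 -0.    0.98 -2.14]
[[-0.0, -0.074, 0.997], [0.0, 0.997, 0.074], [-1.0, 0.0, -0.0]]
```

View pics/s7.png

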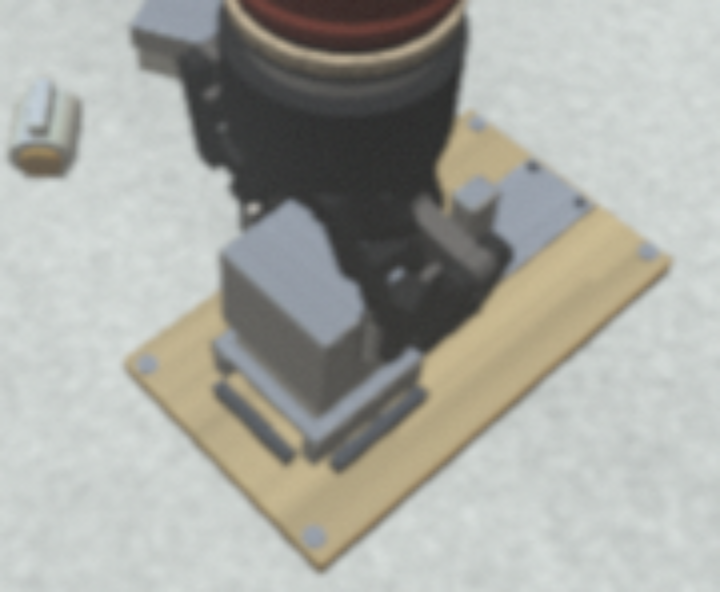

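The lid is rising off the foot, showing an 18 mm gap, and the base is staying down. I'll continue.

```bash
python3 -m creep '[[[-4,0,0,0,0,0],[-8,0,0,0,0,0],[-12,0,0,0,0,0],[-16,0,0,0,0,0],[-20,0,0,0,0,0]]]'
python3 -m creep '[[[-4,0,0,0,0,0],[-8,0,0,0,0,0],[-13,0,0,0,0,0],[-19,0,0,0,0,0],[-26,0,0,0,0,0]]]'
python3 - <<'E'
from h import *
st()
cv2.imwrite("pics/w8.png",arm.grab_frame("wrist")[:,:,::-1]); cv2.imwrite("pics/s8.png",cv2.resize(arm.grab_frame("side")[220:380,260:440,::-1],None,fx=4,fy=3.7))
E
```

```text
time: 9.55
eef_pos: [0.4798, -0.1794, 0.268]
orientation: [-0.026, 0.707, 0.026, 0.707]
wrist_force: [-0.1, -0.5, -13.8]
gripper_width: 0.0554
time: 10.18
eef_pos: [0.48, -0.1795, 0.2947]
orientation: [-0.026, 0.706, 0.026, 0.707]
wrist_force: [-0.2, -0.0, -0.6]
gripper_width: 0.0553
t 10.18 p [ 0.48   -0.1795  0.2947] f [-0.2 -0.  -0.6] w 0.0553 q [-0.49  0.1   1.97  0.    1.07 -2.14]
[[0.001, -0.074, 0.997], [-0.001, 0.997, 0.074], [-1.0, -0.001, 0.001]]
```

View pics/s8.png

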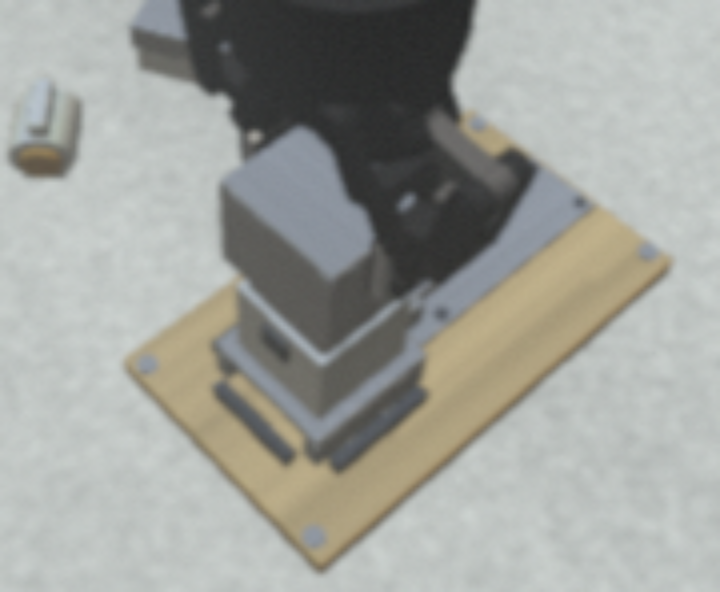

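View pics/w8.png

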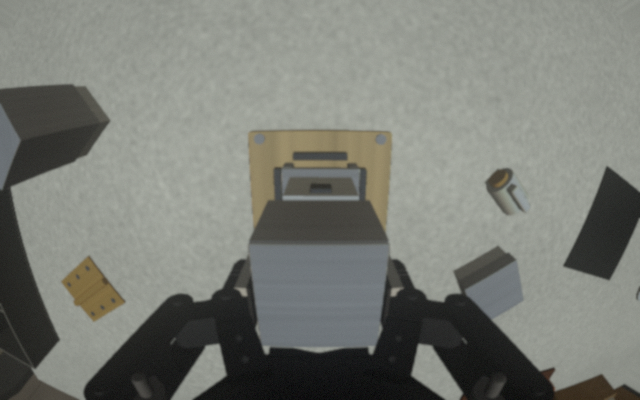

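The lid is clear off: the neck is exposed at (320,380 zoomed) and the wrist force is back near 0. I'll rise further and check the bolt.

```bash
python3 -m creep '[[[-10,0,0,0,0,0],[-25,0,0,0,0,0],[-45,0,0,0,0,0],[-55,0,0,0,0,0],[-60,0,0,0,0,0]]]'
python3 - <<'E'
from h import *
st();go([*MAT,.35],YAW)
cv2.imwrite("pics/s9.png",cv2.resize(arm.grab_frame("side")[220:380,260:440,::-1],None,fx=4,fy=3.7))
E
```

```text
time: 10.9
eef_pos: [0.4799, -0.1794, 0.3548]
orientation: [-0.027, 0.706, 0.026, 0.707]
wrist_force: [-0.6, 0.9, -1.0]
gripper_width: 0.0553
t 10.9 p [ 0.4799 -0.1794  0.3548] f [-0.6  0.9 -1. ] w 0.0553 q [-0.49  0.03  1.92 -0.    1.19 -2.14]
[[0.001, -0.074, 0.997], [-0.001, 0.997, 0.074], [-1.0, -0.001, 0.001]]
std [4.6, 398.0, 47.7] [0.0, 0.001, 0.001]
```

View pics/s9.png

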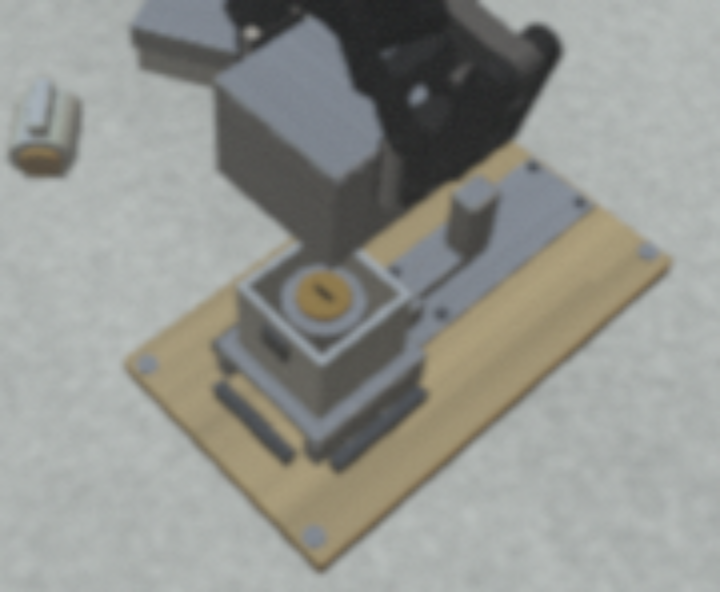

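The lid hangs clear, the base sits flat, and the paddle is still home at side (378.5,272), the same pixel as after the push. I'll carry the lid to the mat.

```bash
python3 -m creep '[[[0,25,3,0,0,0],[0,70,8,0,0,0],[0,120,14,0,0,0],[0,170,20,0,0,0],[0,220,26,0,0,0]]]'
python3 -m creep '[[[0,50,6,0,0,0],[0,100,12,0,0,0],[0,145,18,0,0,0],[0,170,21,0,0,0],[0,178,22,0,0,0]]]'
python3 -m creep '[[[10,0,0,0,0,0],[30,0,0,0,0,0],[60,0,0,0,0,0],[90,0,0,0,0,0],[100,0,0,0,0,0]]]'
python3 - <<'E'
from h import *
st();go([*MAT,.195],YAW)
cv2.imwrite("pics/s10.png",cv2.resize(arm.grab_frame("side")[100:260,140:320,::-1],None,fx=4,fy=3.7));cv2.imwrite("pics/w10.png",arm.grab_frame("wrist")[:,:,::-1])
E
```

```text
time: 11.58
eef_pos: [0.4889, 0.0435, 0.353]
orientation: [-0.026, 0.707, 0.026, 0.706]
wrist_force: [1.0, 0.5, -1.2]
gripper_width: 0.0552
time: 12.2
eef_pos: [0.4977, 0.2224, 0.3529]
orientation: [-0.027, 0.707, 0.027, 0.706]
wrist_force: [0.6, -0.4, -0.3]
gripper_width: 0.0553
time: 12.82
eef_pos: [0.4968, 0.2194, 0.2506]
orientation: [-0.026, 0.709, 0.025, 0.705]
wrist_force: [-0.2, -0.3, -1.2]
gripper_width: 0.0549
t 12.82 p [0.4968 0.2194 0.2506] f [-0.2 -0.3 -1.2] w 0.0549 q [ 0.29  0.23  1.91 -0.    1.   -1.36]
[[-0.006, -0.072, 0.997], [-0.002, 0.997, 0.072], [-1.0, -0.002, -0.006]]
std [55.6, 1.6, 1.7] [-0.002, -0.006, 0.002]
```

View pics/s10.png

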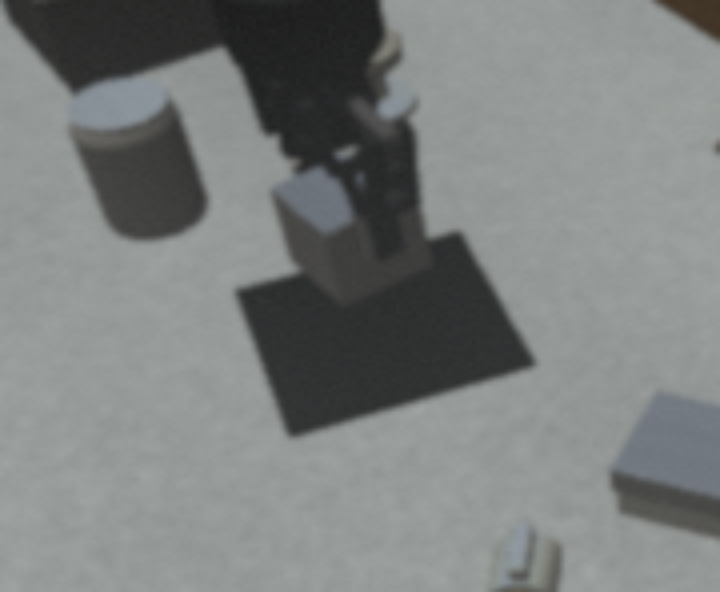

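View pics/w10.png

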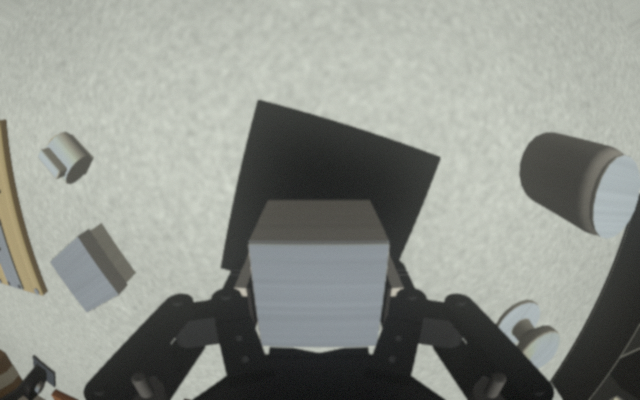

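The lid is upright above the mat, at wrist (318,280). The mat's centre lies below it, with corners (260,100), (438,157) and (222,268). I'll lower it in steps.

```bash
python3 -m creep '[[[12,0,0,0,0,0],[25,1,1,0,0,0],[36,1,1,0,0,0],[44,1,1,0,0,0],[49,1,1,0,0,0]]]'
python3 -m creep '[[[1,0,0,0,0,0],[2,0,0,0,0,0],[3,0,0,0,0,0],[4,0,0,0,0,0],[4,0,0,0,0,0]]]'
python3 - <<'E'
from h import *
st();go([*MAT,.195],YAW)
cv2.imwrite("pics/s11.png",cv2.resize(arm.grab_frame("side")[100:260,140:320,::-1],None,fx=4,fy=3.7))
E
```

```text
time: 13.55
eef_pos: [0.4988, 0.2222, 0.2039]
orientation: [-0.026, 0.707, 0.026, 0.706]
wrist_force: [-0.2, 0.0, -1.2]
gripper_width: 0.0553
time: 14.18
eef_pos: [0.499, 0.2222, 0.2007]
orientation: [-0.026, 0.707, 0.026, 0.707]
wrist_force: [-0.3, -0.6, -2.1]
gripper_width: 0.0551
t 14.18 p [0.499  0.2222 0.2007] f [-0.3 -0.6 -2.1] w 0.0551 q [ 0.29  0.32  1.92 -0.    0.9  -1.35]
[[0.0, -0.074, 0.997], [-0.0, 0.997, 0.074], [-1.0, -0.0, 0.0]]
std [5.7, -1.1, -1.1] [0.0, 0.0, 0.0]
```

View pics/s11.png

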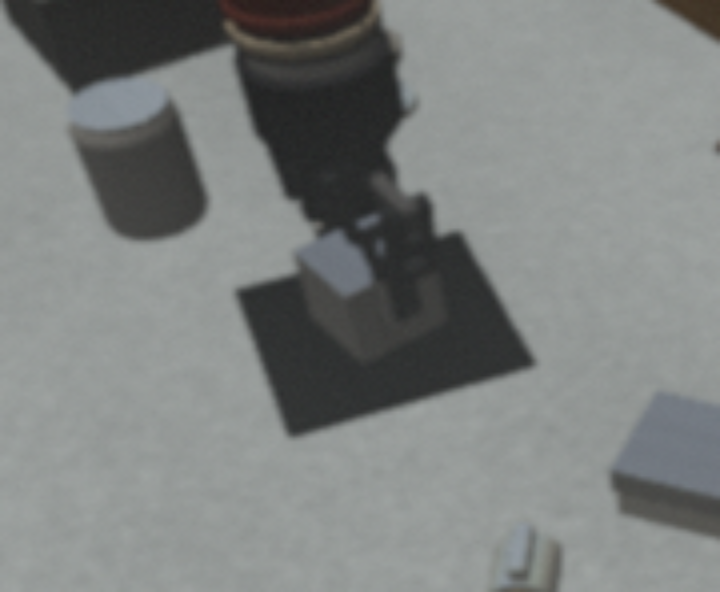

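The lid is on or just above the mat, with its lower corner at (368,362 zoomed), inside the mat outline. I'll keep lowering until I see contact force.

```bash
python3 -m creep '[[[1,0,0,0,0,0],[2,0,0,0,0,0],[3,0,0,0,0,0],[3,0,0,0,0,0]]]'
python3 -m creep '[[[1,0,0,0,0,0],[2,0,0,0,0,0],[2,0,0,0,0,0]]]'
```

```text
time: 14.72
eef_pos: [0.499, 0.2222, 0.1975]
orientation: [-0.026, 0.707, 0.026, 0.706]
wrist_force: [-0.3, 0.5, -0.5]
gripper_width: 0.0552
time: 15.1
eef_pos: [0.499, 0.2222, 0.1956]
orientation: [-0.026, 0.707, 0.026, 0.707]
wrist_force: [0.2, 0.4, -1.3]
gripper_width: 0.055
```

```bash
python3 -m creep '[[[1,0,0,0,0,0],[1,0,0,0,0,0]]]'
python3 -m creep '[[[1,0,0,0,0,0],[1,0,0,0,0,0]]]'
python3 -m creep '[[[1,0,0,0,0,0],[1,0,0,0,0,0]]]'
```

```text
time: 15.35
eef_pos: [0.4991, 0.2222, 0.1952]
orientation: [-0.026, 0.707, 0.026, 0.707]
wrist_force: [-1.8, -0.1, 3.7]
gripper_width: 0.0551
time: 15.6
eef_pos: [0.4992, 0.2223, 0.1952]
orientation: [-0.026, 0.707, 0.026, 0.706]
wrist_force: [-4.5, -1.4, 10.3]
gripper_width: 0.0549
time: 15.85
eef_pos: [0.4993, 0.2223, 0.1951]
orientation: [-0.026, 0.707, 0.026, 0.706]
wrist_force: [-7.6, -2.5, 15.7]
gripper_width: 0.0553
```

It made contact at z 0.195, as predicted. I'll ease off the press, open and rise.

```bash
python3 -m creep '[[[-2,0,0,0,0,0],[-2,0,0,0,0,0]]]'
python3 -m creep '[[[0,0,0,0,0,0],[0,0,0,0,0,0],[0,0,0,0,0,0],[0,0,0,0,0,0]]]' 0 20
python3 -m creep '[[[-10,0,0,0,0,0],[-30,0,0,0,0,0],[-60,0,0,0,0,0],[-100,0,0,0,0,0],[-140,0,0,0,0,0]]]'
python3 -m creep '[[[-30,0,-40,0,0,0],[-30,0,-80,0,0,0],[-30,0,-100,0,0,0],[-30,0,-100,0,0,0],[-30,0,-100,0,0,0]]]'
python3 - <<'E'
from h import *
st()
s=arm.grab_frame("side")[:,:,::-1];t=arm.grab_frame("top")[:,:,::-1]
cv2.imwrite("pics/s12.png",s);cv2.imwrite("pics/t12.png",t)
a=cv2.resize(s[100:380,150:440],None,fx=2.7,fy=2.1);cv2.imwrite("pics/s12z.png",a)
cv2.imwrite("pics/t12z.png",cv2.resize(t[160:300,150:450],None,fx=2.6,fy=2.6))
E
```

```text
time: 16.1
eef_pos: [0.4994, 0.2223, 0.1952]
orientation: [-0.026, 0.706, 0.026, 0.707]
wrist_force: [-1.6, -0.6, 3.7]
gripper_width: 0.0552
time: 16.6
eef_pos: [0.499, 0.2222, 0.1945]
orientation: [-0.026, 0.707, 0.026, 0.707]
wrist_force: [0.2, -0.1, -0.3]
gripper_width: 0.0855
time: 17.23
eef_pos: [0.4989, 0.2222, 0.3365]
orientation: [-0.026, 0.706, 0.026, 0.707]
wrist_force: [0.4, 0.1, 0.4]
gripper_width: 0.0854
time: 17.85
eef_pos: [0.3999, 0.2149, 0.3654]
orientation: [-0.026, 0.706, 0.026, 0.707]
wrist_force: [0.1, 0.0, 0.4]
gripper_width: 0.0852
t 17.85 p [0.3999 0.2149 0.3654] f [0.1 0.  0.4] w 0.0852 q [ 0.34 -0.12  2.04 -0.    1.22 -1.31]
[[0.002, -0.074, 0.997], [0.0, 0.997, 0.074], [-1.0, 0.0, 0.002]]
```

View pics/s12z.png

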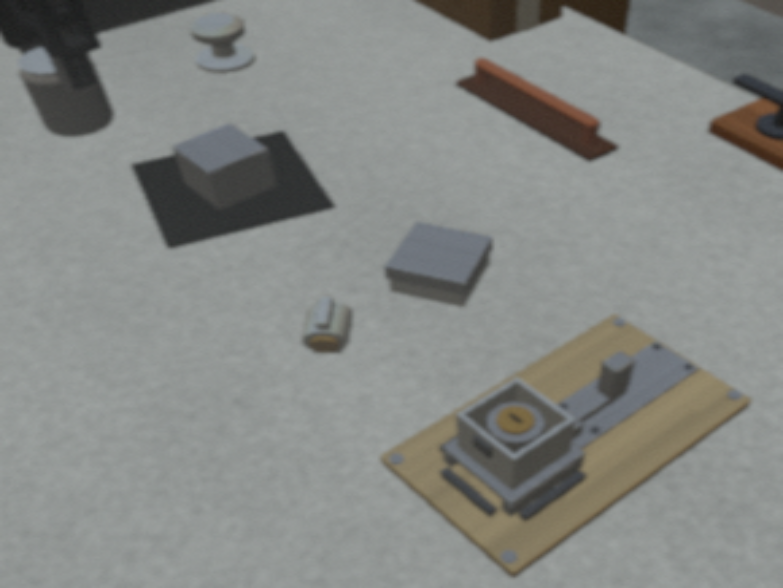

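View pics/t12z.png

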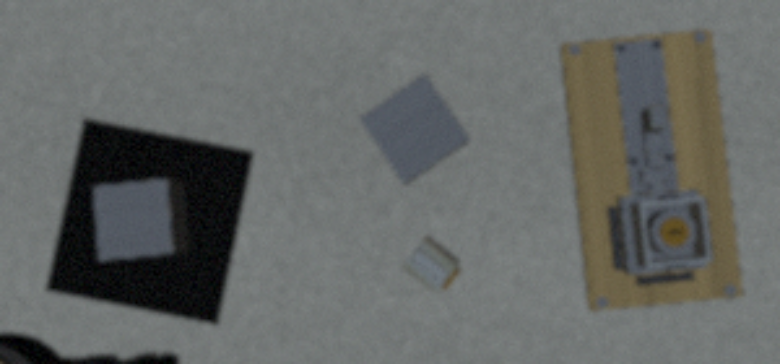

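The lid stands on the mat with its top at top-view (202,244.6). The paddle is at side (378,271.4) and the base is in its guides. I'll do one last numeric check and then hand in.

```bash
python3 - <<'E'
from h import *
p=plane("top",(201.9,244.6),.058);c,s=np.cos(MATYAW),np.sin(MATYAW)
print("lid in mat (top)",np.array([[c,s],[-s,c]])@(p[:2]-MAT)); q=plane("side",(224/2.7+150,149/2.1+100),.058);print("side",np.array([[c,s],[-s,c]])@(q[:2]-MAT))
print("paddle",inbase(plane("side",(378.1,271.4),.065)))
o=arm.get_obs();print(o["time"],np.abs(o["dq"]).max());print(arm.hand_in())
E
```

```text
lid in mat (top) [ 0.00067833 -0.0016807 ]
side [ 0.00312755 -0.00588798]
paddle [0.08885258 0.00298805]
17.95 0.007075058282148444
the job is handed in; nothing more can be done
None
```

I opened the tin and handed the job in at about 18 s. The hand-in reports no verdict.

I pushed the slide bolt home with the closed fingers. Then I gripped the lid at 60 N across its ±y faces, drew it straight up, and set it down open end down on the mat.

What the last checks showed:
- **Lid:** It stands upright on the mat. Its centre is 1–2 mm from the mat's centre by the top camera, and 3–6 mm by the side camera (limit 45 mm). The arm first felt the mat within 1 mm of the height I had worked out, so the lid had hardly slipped in the grip.
- **Bolt:** The paddle is at about 89 mm in the base's frame (limit 97 mm), measured from the tin position found at the start. It is within a pixel of where it was just before the last 1.5 mm of the push. During the push the wrist force rose from 1 N to 7 N, which I took as the stop.
- **Base:** It looks flat on the panel inside its guides. I judged this from the pictures and did not measure its final position. During the first part of the lift it shifted by about 2 px (a few mm) within its play.
- **Robot:** The gripper is open, clear of everything and at rest.

The two cameras disagreed by 2–4 mm, which is close to the 2 mm calibration error. While setting the lid down, I pressed it on the mat with up to about 16 N before easing off and letting go.

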